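# Hold the filter case's spring lock open

### The arm

A 7-joint arm with a two-finger parallel gripper is mounted at the origin on the work surface. World frame = base frame: x ahead of the robot, y to its left, z up, the work surface at z = 0. Lengths are in m, angles in rad, forces in N, time in s.
With the tool pointing down it reaches from about 0.4 to 0.925 m from the base axis. Payload 4.1 kg.
Tool frame: the origin (TCP) lies at the very end of the fingers, on their centre line; the grasp point (between the pads) lies bot.grasp_offset behind it (bot.grasp_offset is the distance from the TCP to the grasp point, in m); z points along the fingers, y is the line along which they close (so a half turn about z gives the same grasp; the last joint's range is limited). The gripper opens to 85 mm and grips with 20 to 120 N. Pads are 22 mm wide; open, the fingers measure 114 mm over their backs; the gripper's body (76 mm by 85 mm) begins 54 mm behind the grasp point. The pads swing forward as they close: fully open they stand 13 mm farther back than shut.
Start: joints at [1.159, 0.398, 0.045, 1.537, -0.019, 1.207, -0.051], TCP at [0.2, -0.618, 0.231] pointing down, gripper open.
Joint ranges: [-2.82, 2.82], [-0.49, 2.23], [-1.37, 1.46], [0, 2.46], [-1.36, 4.5], [0.23, 2], [-2.94, 2.94]. Speed limits (rad/s): [2.57, 2.57, 3.14, 3.14, 3.14, 3.14, 3.14].

### API

Orientations are given as a unit quaternion [w, x, y, z].
In Python, from bench import sensors, capture, ticket, finder, bot gives the robot as it stands.
- The arm moves only by the tool play_rows, never from a script. Its argument "commands" is a list that holds one entry, the list of rows, each a list of 5 numbers: the closure, from 0 (fully open) to 1 (shut), then the shift along the world's x, y, z each as a share of 150 mm, from -1 to 1, then the turn about the world's z as a share of 90 degrees, from -1 to 1. In form: [[[jaw, dx, dy, dz, roll], ...]]. A call has 1 to 8 rows; each row is the pose to reach, as a shift and turn from the pose commanded when the call began; what a row does not reach only later rows make up. A row lasts 1/8 s, in which the tool goes at most 62.5 mm and 10.7 degrees, less where a joint would pass 70% of its speed; a pose out of reach is approached as far as the arm can. A call with a number of a shift or a turn outside -1 to 1 is refused whole. A call with a gripper value outside its range is refused whole. The fingers move at their own pace and stop on an object; "grip_force" is the grip in N (left out, the last holds). Time passes only in rows, so rows that repeat a pose let the fingers close. It gives the time, the measured TCP pose, the force, the opening and the grip force at its end, in the units of the state.
- sensors.get_state(): the state, without advancing time (a new reading comes with each control period).
- capture(name): name is "scene" or "top" or "wrist"; returns a dict with "color" (420x560x3 uint8, blue, green, red), "depth" (420x560 float32, m along the optical axis (not along the pixel's ray), 0 where there is no reading), "fov_y" (degrees; the focal length in pixels is half the picture's height over the tangent of half this angle, whatever the lens; pixels are square), "cx", "cy" (the principal point, pixels), "extrinsics" (4x4, takes a point from world to camera coordinates). Camera axes: x right, y down, z forward; pixel columns grow to the right and rows downward; lengths in m; the calibration is good to about 2 mm. The wrist camera is an equidistant fisheye: a pixel r from the principal point sees the ray r / f radians off the axis. A picture is of the moment at which its call begins.
- ticket.finish_job(): hands the job in; it is judged then, once.
Trained networks look in the newest picture that a camera, given by its name, has taken for a name from the list of things; names that differ only in an ending like _2 or _b are one class to them, and where a whole thing is asked for, a point or a joint stands for the part that bears it (a point fixed in the world has none). Each returns a list of dicts, best first, with "score" (0 to 1); they miss things now and then, are a little off and sometimes report something else, mostly with a low value. They report only what shows in the picture. A call takes as long as a camera call.
- finder.boxes_of(camera, query): "rect" ([left, top, width, height] in pixels, round what is visible of it).
- finder.outline_of(camera, query): "mask" (420x560 bool, what is visible of it) and "rect" ([left, top, width, height] in pixels, round what is visible of it).
The state is a dict: "clock": time; "q": joint angles; "qvel": joint speeds; "joint_efforts": joint torques, N m; "tool_pos": TCP position; "ee_rot": TCP orientation; "contact_force": force on the tool from outside, world axes, zero at the start; "ft_torque": the same for the moment, N m; "gripper_width": opening from 0.0 (shut) to 1.0 (fully open); "gripper_force": force on a finger pad.
Only numpy, scipy, OpenCV 4.12 (cv2) and the standard library are available. Lean on these libraries where they do the work, as an engineer would, in place of code of your own. Each camera call takes 0.05 s, during which the arm holds its last target. There are 200 camera calls.

### The job

Slide the yellow-headed key out of the slot in the white filter-holder bracket and put it into the lock in the lid of the grey filter case, working it gently past the sticky pins until it is fully home. Then turn it a quarter turn clockwise, all the way to the stop, and finish while still gripping the key and holding it turned against the spring, so that the bolt stays drawn and I can open the lid. Leave the other things on the cabinet where they are.

Things in the scene. Friction and masses are not known exactly. Their poses are not given: they have to be found in the camera images.
- key: Upright key, 60 mm, 45 g. Origin at the blade's tip (lowest point), z up. Brass blade z 0-16 mm, 14 wide (y), 5 thick (x), tip rounded 2.5 mm; round neck 6 mm thick, z 16-26; yellow plastic head z 26-60, 12 thick (x), 26 wide (y). Same after a half turn. It starts hanging in the bracket: head resting on the fork, neck in the slot, blade (wider than the slot) below the fork.
- bracket: Fixed white plastic bracket, origin at the centre of its 90 x 80 mm foot, on the table. A fork plate at z 44-50 mm spans x -45 to 45, y -33 to 33 mm, with a 9 mm wide slot along its x at y = 0, open at x = -45 (towards the robot), closed at x = 15. The key hangs at x = -8 to 6, its x within 0.1 rad of the slot. Nothing rises above the fork.
- fork_mouth (a point): Middle of the open end of the bracket's slot, on top of the fork, 50 mm above the table, axes as the bracket's. The key slides out along -x; once its axis is 15 mm or more beyond this point it lifts freely.
- case: Fixed grey filter case, 100 (x) by 150 (y) mm, lid 54 mm above the table; origin at the centre of its underside. In the middle of the lid a 50 mm square steel lock plate, 4 mm proud, with a keyhole slot 17 mm along y and 8 mm along x, bevelled 2 mm. The key goes straight down into it, blade width along y, either way round. A steel bolt shows at the front (-x).
- lock_mouth (a point): Centre of the keyhole on the top face of the lock plate, 58 mm above the table; axes as the case's. The plate is 6 mm thick and fixed; below it is the turning barrel with a 17 x 7 mm keyway, floor 24 mm below this point. Turned, the key cannot be pulled out.
- lock_floor (a point): Centre of the keyway's floor, 34 mm above the table, under lock_mouth; axes as the case's. Fully home the key's tip stands here and its head is 2 mm above the plate. Only with the tip within 2 mm of the floor is the round neck in the plate, so that the key can turn.
- pin_a (a joint): How far (m, 0 to 0.005) the sticky pin at the keyway's +y end is pushed back. The two pins face each other 10 mm above the floor and catch the tip 13 mm below lock_mouth. At 0 a pin stands 4 mm into the keyway, 2.5 into the blade's path; it moves at 8 N sideways and stays. A straight push of 15 N sticks: press with 10 to 20 N and rock the key 1 to 2 mm along y or twist it a little.
- pin_b (a joint): The same for the sticky pin at the keyway's -y end.
- lock (a joint): Angle of the barrel, rad: 0 at rest, keyway along the case's y; grows clockwise seen from above to its stop at 1.571 (quarter turn), drawing in the bolt. A spring turns it back with 0.02 N m at 0, 0.08 N m at the stop. The key has about 0.15 rad of play in the barrel: turn the key about 1.75 rad to bring the barrel to the stop.
- nd_filter: black rigid square sleeve 96 x 96 x 7 mm with a dark glass filter in it, lying flat; origin at the centre of its underside; bystander
- step_ring: steel step-up ring, 82 mm outside, 68 mm inside, 8 mm high, lying flat; origin at the centre of its underside; bystander
- blower: blue blower bulb 66 mm wide standing on its base, nozzle up, 125 mm high; origin at the centre of its underside; bystander
- cleaner: small clear cleaning-fluid bottle with white cap, 34 mm wide, 95 mm high, upright; origin at the centre of its underside; bystander
- lens_cap: black lens cap, 72 mm wide, 10 mm high; origin at the centre of its underside; bystander
- dust_brush: dusting brush 150 mm long, lying on its side; origin under its middle, handle to its own -x; bystander

How it is judged:
On the way, in this order (a step that is already met when the one before it is completed fails the run):
1. the key is drawn out of the bracket's slot (horizontal distance between key and bracket above 0.05 m), for 0.1 s.
2. the key is fully home in the lock, not yet turned (z of key in the frame of lock_floor between -0.002 and 0.003 m and horizontal distance between key and lock_floor below 0.004 m and angle between key's own z axis and vertical below 0.15 rad and value of joint lock below 0.6 rad), for 0.1 s.
At the end, for the whole second after the job is handed in: The key is upright in the keyhole (within 4 mm of its axis, tip within 3 mm of the floor), the barrel is turned at least 1.45 rad (83 degrees) and is held there by the fingers, which still grip the key (at least 3 N), through the last second (z of key in the frame of lock_floor between -0.002 and 0.003 m and horizontal distance between key and lock_floor below 0.004 m and angle between key's own z axis and vertical below 0.15 rad and value of joint lock above 1.45 rad and contact force between the fingers and key above 3 N); the arm keeps its last pose, push and grip.
It fails at once if another thing on the cabinet was moved more than 20 mm or knocked over (distance of any of nd_filter, step_ring, blower, cleaner, lens_cap, dust_brush from where it was at the start of the episode above 0.02 m or angle between any of blower, cleaner, nd_filter, step_ring's own z axis and vertical above 0.6 rad).
It fails at once if the key was forced: more than 75 N of contact force between it and the case or the barrel (contact force between key and case above 75 N).
It also fails if it takes over 72 s, if anything falls off the work surface, if the arm or the gripper's body presses on something with over 40 N, if the wrist force passes 120 N, or if a joint passes its speed limit or range.

## Working session

There is one attempt and no reset: what is moved stays moved. The work goes in short steps, Python scripts to look and compute and a tool call to move; the robot and the scene stay as the last step left them, time stands still between calls to the robot, and variables do not carry over. Pictures are saved under pics/ and viewed, at most 12 in all, crops included, and the job is handed in when it is done.

Besides the shell and the picture viewer there is one more tool, called as name([rows], argument=value, ...), one row to a line, values as JSON. play_rows: Moves the arm, as the interface text tells. Shift numbers are shares of 150 mm and turn numbers shares of 90 degrees, none past 1 either way. Its arguments: {"type":"object","properties":{"commands":{"type":"array"},"grip_force":{"type":"number"}},"required":["commands"]}

```bash
mkdir -p pics; cat > h.py <<'E'
import numpy as np,cv2
from bench import sensors,capture,ticket,finder,bot
def cloud(c,mask=None):
    H,W=c["depth"].shape; f=H/2/np.tan(np.radians(c["fov_y"])/2)
    v,u=np.mgrid[:H,:W]; d=c["depth"]; m=d>0
    if mask is not None: m&=mask
    P=np.stack([(u-c["cx"])/f*d,(v-c["cy"])/f*d,d],-1)[m]
    E=np.array(c["extrinsics"]); return (P-E[:3,3])@E[:3,:3], np.stack([u[m],v[m]],1)
E
python3 - <<'E'
from h import *
s=sensors.get_state();print({k:np.round(v,3) for k,v in s.items()},bot.grasp_offset)
for n in("scene","top"):
    c=capture(n);cv2.imwrite(f"pics/{n}0.png",c["color"])
    print(n,c["fov_y"],c["cx"],c["cy"],np.round(c["extrinsics"],3).tolist())
    for q in("key","bracket","case"):
        for r in finder.outline_of(n,q)[:2]:
            P,_=cloud(c,r["mask"])
            print(q,round(r["score"],2),r["rect"],np.round(np.percentile(P,[2,50,98],axis=0),3).tolist() if len(P) else 0)
E
```

```text
{'clock': np.float64(0.0), 'q': array([ 1.159,  0.399,  0.045,  1.538, -0.019,  1.207, -0.051]), 'qvel': array([ 0.   ,  0.001,  0.   , -0.001, -0.001,  0.001,  0.001]), 'joint_efforts': array([-1.0000e-03, -4.7512e+01,  1.3650e+00, -2.5422e+01,  1.2000e-02,
        9.0000e-03,  0.0000e+00]), 'tool_pos': array([ 0.2  , -0.618,  0.23 ]), 'ee_rot': array([-0.001,  0.988,  0.156, -0.   ]), 'contact_force': array([-0.491,  0.066, -0.403]), 'ft_torque': array([0.02 , 0.003, 0.058]), 'gripper_force': np.float64(0.0), 'gripper_width': np.float64(1.002)} 0.0187
scene 49.57286729201438 270.72856473977 210.28765714630114 [[-0.511, 0.86, -0.011, 0.286], [0.588, 0.34, -0.734, -0.304], [-0.628, -0.381, -0.679, 1.573], [0.0, 0.0, 0.0, 1.0]]
key 0.63 [358.1, 218.1, 8.1, 16.2] [[0.523, 0.224, 0.04], [0.533, 0.237, 0.07], [0.538, 0.25, 0.086]]
bracket 0.62 [339.3, 217.7, 43.9, 44.9] [[0.44, 0.194, -0.001], [0.551, 0.246, 0.042], [0.579, 0.278, 0.053]]
case 0.76 [194.1, 176.7, 62.4, 42.9] [[0.514, -0.206, 0.006], [0.591, -0.124, 0.053], [0.632, -0.056, 0.06]]
top 54.86402455696882 279.4822819059337 208.56183691548333 [[0.003, -1.0, 0.016, -0.008], [-0.986, -0.005, -0.166, 0.621], [0.166, -0.015, -0.986, 1.187], [0.0, 0.0, 0.0, 1.0]]
bracket 0.94 [183.4, 223.0, 34.2, 33.0] [[0.48, 0.194, 0.001], [0.524, 0.23, 0.05], [0.573, 0.273, 0.058]]
case 0.79 [296.2, 206.2, 50.1, 39.9] [[0.513, -0.209, 0.039], [0.568, -0.137, 0.054], [0.624, -0.062, 0.061]]
case 0.62 [183.7, 222.0, 33.3, 37.5] [[0.482, 0.194, 0.001], [0.524, 0.23, 0.049], [0.573, 0.276, 0.057]]
```

```bash
python3 - <<'E'
import cv2,numpy as np
a=cv2.imread("pics/scene0.png");b=cv2.imread("pics/top0.png")
a=cv2.resize(a[130:330,100:500],(800,400))[:,:];b=cv2.resize(b[150:300,140:440],(400,200))
o=np.zeros((600,800,3),np.uint8);o[:400]=a;o[400:,:400]=b;o[400:,400:]=cv2.resize(cv2.imread("pics/top0.png"),(267,200))[:, :].repeat(1,0).copy() if 0 else 0
o[400:,400:667]=cv2.resize(cv2.imread("pics/top0.png"),(267,200))
cv2.imwrite("pics/a.png",o)
E
```

```text
(no output)
```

View pics/a.png

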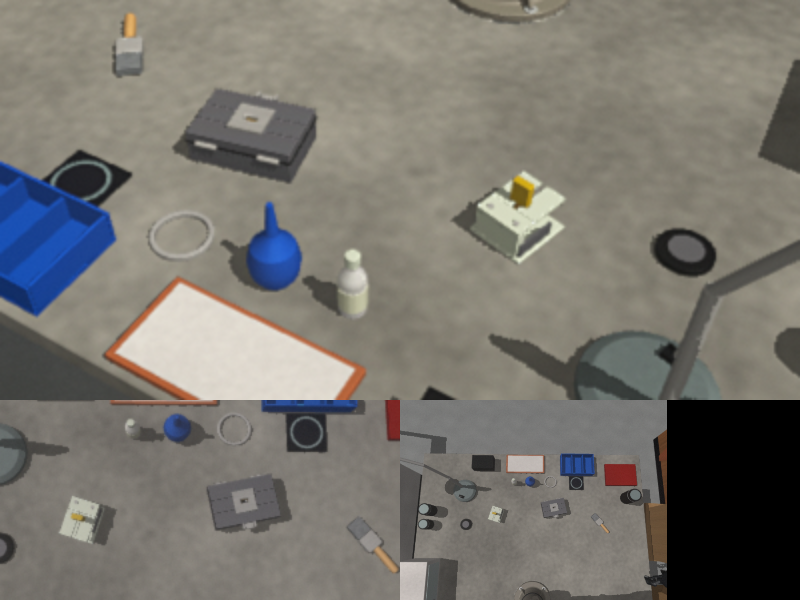

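play_rows([
  [[0,0.8,1,0.5,0],[0,0.8,1,0.5,0],[0,0.8,1,0.5,0],[0,0.8,1,0.5,0]],
])

```text
clock: 0.9
tool_pos: [0.3242, -0.4655, 0.3085]
ee_rot: [0.001, 0.987, 0.159, 0.002]
contact_force: [-0.0, -0.9, -0.4]
gripper_width: 1.005
gripper_force: 0.0
```

play_rows([
  [[0,0.8,1,0,0],[0,0.8,1,0,0],[0,0.8,1,0,0],[0,0.8,1,0,0]],
])

```text
clock: 1.4
tool_pos: [0.4433, -0.3139, 0.3062]
ee_rot: [-0.001, 0.987, 0.16, 0.001]
contact_force: [0.1, -0.4, -0.7]
gripper_width: 0.996
gripper_force: 0.0
```

play_rows([
  [[0,0.6,0.9,-0.2,0],[0,0.6,0.9,-0.2,0],[0,0.6,0.9,-0.2,0],[0,0.6,0.9,-0.2,0],[0,0.6,0.9,-0.2,0]],
])

```text
clock: 2.02
tool_pos: [0.5292, -0.186, 0.276]
ee_rot: [0.001, 0.988, 0.154, -0.001]
contact_force: [-1.4, -0.3, 0.4]
gripper_width: 0.999
gripper_force: 0.0
```

```bash
python3 - <<'E'
from h import *
s=sensors.get_state();print(s["clock"],s["tool_pos"],s["ee_rot"])
c=capture("wrist");cv2.imwrite("pics/w1.png",c["color"]);np.savez("w1.npz",**c)
print(c["fov_y"],c["cx"],c["cy"],np.round(c["extrinsics"],3).tolist(), c["depth"].min(),c["depth"].max())
for q in("key","bracket","case","lock_mouth"):
    for r in finder.outline_of("wrist",q)[:2]: print(q,r["score"],r["rect"])
E
```

```text
2.025 [ 0.52918909 -0.18596148  0.27602867] [ 6.34862399e-04  9.88013710e-01  1.54363397e-01 -6.69329000e-04]
65.70646984690485 273.88402291048266 207.60442035428787 [[0.305, -0.952, 0.001, -0.34], [-0.911, -0.291, 0.292, 0.376], [-0.278, -0.09, -0.956, 0.551], [0.0, 0.0, 0.0, 1.0]] 0.0 1.236091
bracket 0.94 [1.2, 63.3, 40.8, 73.4]
bracket 0.61 [173.2, 83.1, 139.9, 103.7]
case 0.78 [176.6, 79.4, 136.4, 107.6]
lock_mouth 0.74 [173.6, 81.9, 141.1, 104.8]
```

View pics/w1.png

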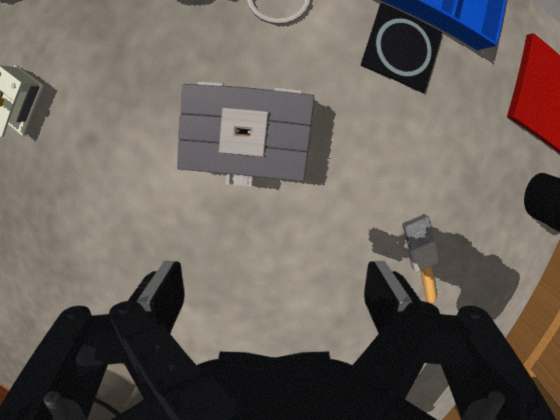

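```bash
cat >> h.py <<'E'
def rays(c,uv):
    f=c["depth"].shape[0]/2/np.tan(np.radians(float(c["fov_y"]))/2)
    d=np.atleast_2d(uv).astype(float)-[float(c["cx"]),float(c["cy"])]; r=np.linalg.norm(d,axis=1)+1e-9; th=r/f
    R=np.array(c["extrinsics"]); v=np.c_[d/r[:,None]*np.sin(th)[:,None],np.cos(th)]
    return -R[:3,:3].T@R[:3,3], v@R[:3,:3]
def onplane(c,uv,z):
    C,v=rays(c,uv); return C+v*((z-C[2])/v[:,2])[:,None]
def proj(c,P):
    f=c["depth"].shape[0]/2/np.tan(np.radians(float(c["fov_y"]))/2)
    R=np.array(c["extrinsics"]); p=np.atleast_2d(P)@R[:3,:3].T+R[:3,3]; n=np.linalg.norm(p[:,:2],axis=1)+1e-12
    th=np.arctan2(n,p[:,2]); return p[:,:2]/n[:,None]*(th*f)[:,None]+[float(c["cx"]),float(c["cy"])]
def rect(c,mask,z):
    """min-area rectangle of a mask's largest blob, on the plane z: centre, sizes, angle of long/first side"""
    n,l,st,_=cv2.connectedComponentsWithStats(mask.astype(np.uint8)); k=1+np.argmax(st[1:,4])
    v,u=np.nonzero(l==k); P=onplane(c,np.c_[u,v],z)[:,:2]
    (cx,cy),(w,h),a=cv2.minAreaRect((P*1000).astype(np.float32)); return (round(cx,1),round(cy,1)),(round(w,1),round(h,1)),round(a,2),st[k].tolist()
def rectify(c,x,y,z,half=.04,ppm=8000,ang=0.):
    """orthophoto of the plane z round (x,y); rows along -x', columns along -y'"""
    n=int(2*half*ppm); j,i=np.meshgrid(np.arange(n),np.arange(n)); a=half-(i+.5)/ppm; b=half-(j+.5)/ppm
    X=x+a*np.cos(ang)-b*np.sin(ang); Y=y+a*np.sin(ang)+b*np.cos(ang)
    uv=proj(c,np.stack([X,Y,0*X+z],-1).reshape(-1,3)).reshape(n,n,2).astype(np.float32)
    return cv2.remap(c["color"],uv[...,0],uv[...,1],cv2.INTER_LINEAR)
E
python3 - <<'E'
from h import *
c=dict(np.load("w1.npz")); print("cam",rays(c,[[270,200]])[0])
print(onplane(c,[[243,131]],.058), proj(c,[[.5292,-.186,.276]]))
g=c["color"].astype(int).mean(2); m=np.zeros(g.shape,bool); m[100:165,210:280]=1
m&=g>125
print(rect(c,m,.058))
m=np.zeros(g.shape,bool); m[122:142,228:258]=1
print(rect(c,m&(g<100),.058))
r=finder.outline_of("wrist","case")[0]["mask"]; print(rect(c,r,.054))
d=c["depth"]; print("depth lock plate",np.median(d[112:118,225:260]),np.median(d[105:150,190:205]))
E
```

```text
cam [ 0.59910584 -0.16423842  0.41766864]
[[ 0.56833582 -0.13894485  0.058     ]] [[272.25156527 266.38135953]]
((567.5, -138.4), (50.5, 50.0), 11.58, [219, 108, 49, 48, 1899])
((567.8, -138.3), (7.3, 16.7), 11.67, [235, 128, 16, 8, 97])
((563.0, -139.4), (115.8, 149.4), 11.56, [177, 81, 137, 105, 11775])
depth lock plate 0.34581912 0.35317385
```

play_rows([
  [[0,-0.1,0.9,0,0],[0,-0.1,0.9,0,0],[0,-0.1,0.9,0,0]],
])

```text
clock: 2.7
tool_pos: [0.5147, -0.0433, 0.277]
ee_rot: [-0.001, 0.987, 0.16, 0.001]
contact_force: [-0.2, -0.8, 0.7]
gripper_width: 0.996
gripper_force: 0.0
```

play_rows([
  [[0,-0.1,0.9,0,0],[0,-0.1,0.9,0,0],[0,-0.1,0.9,0,0]],
])

```text
clock: 3.08
tool_pos: [0.4994, 0.091, 0.2769]
ee_rot: [-0.001, 0.987, 0.159, 0.001]
contact_force: [0.5, -0.6, 0.4]
gripper_width: 0.996
gripper_force: 0.0
```

play_rows([
  [[0,-0.1,0.6,0,0],[0,-0.1,0.6,0,0],[0,-0.1,0.6,0,0],[0,-0.1,0.6,0,0]],
])

```text
clock: 3.58
tool_pos: [0.4859, 0.1741, 0.2762]
ee_rot: [0.001, 0.988, 0.154, -0.0]
contact_force: [0.1, -0.2, -0.7]
gripper_width: 1.0
gripper_force: 0.0
```

```bash
python3 - <<'E'
from h import *
s=sensors.get_state();print(s["clock"],s["tool_pos"],s["ee_rot"],s["q"])
c=capture("wrist");np.savez("w2.npz",**c)
print(rays(c,[[270,200]])[0])
b=None
for q in("key","bracket"):
    for r in finder.outline_of("wrist",q)[:2]:
        print(q,r["score"],r["rect"]); 
        z=.084 if q=="key" else .05
        print(rect(c,r["mask"],z))
        if q=="bracket" and b is None: b=r["rect"]
        if q=="key": d=c["depth"][r["mask"]]; print(np.percentile(d,[2,50,98]))
p=proj(c,[[.524,.23,.05]])[0]; print(p)
u,v=p.astype(int); a=c["color"][max(v-80,0):v+80,max(u-100,0):u+100]
cv2.imwrite("pics/w2.png",cv2.resize(a,None,fx=3.5,fy=3.5,interpolation=cv2.INTER_CUBIC)); print("crop origin",max(u-100,0),max(v-80,0))
E
```

```text
3.575 [0.48589761 0.17408019 0.27615216] [ 7.73444317e-04  9.88035108e-01  1.54227157e-01 -1.03600998e-04] [ 0.06306355  0.15149011 -0.5478038   1.7775855   0.08478953  1.23622644
 -1.76869465]
[0.55564396 0.19583296 0.41786057]
key 0.82 [214.7, 114.9, 27.5, 24.5]
((528.0, 234.4), (27.6, 14.6), 76.25, [216, 116, 27, 22, 360])
[0.32159469 0.32536381 0.35325853]
bracket 0.58 [190.5, 76.2, 92.9, 99.5]
((524.7, 233.3), (73.5, 92.0), 73.49, [189, 79, 93, 95, 4586])
[235.80939638 129.40087019]
crop origin 135 49
```

View pics/w2.png

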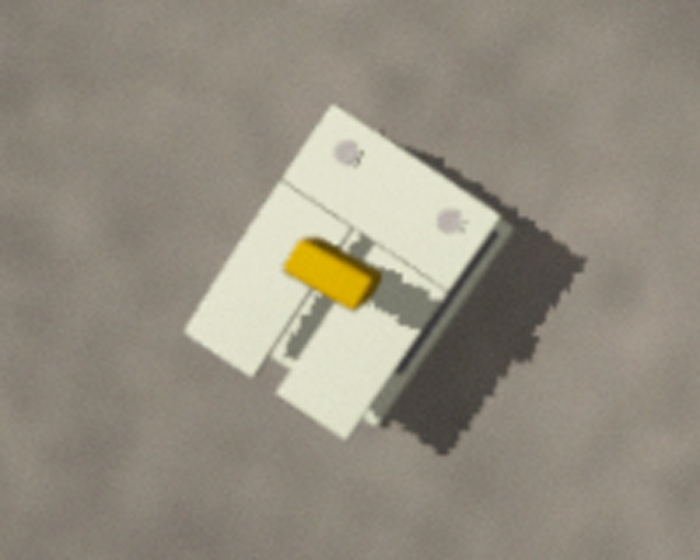

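```bash
cat > m.py <<'E'
from h import *
def dpts(c,mask):
    v,u=np.nonzero(mask&(c["depth"]>0)); C,d=rays(c,np.c_[u,v]); R=np.array(c["extrinsics"])[2,:3]
    return C+d*(c["depth"][v,u]/(d@R))[:,None]
def keymeas(c,ztop=.084):
    hsv=cv2.cvtColor(c["color"],cv2.COLOR_BGR2HSV); m=(hsv[...,0]>15)&(hsv[...,0]<35)&(hsv[...,1]>180)
    p=proj(c,[[.528,.234,.08]])[0]; v,u=np.mgrid[:420,:560]; m&=np.hypot(u-p[0],v-p[1])<60
    V=hsv[...,2]; t=(V[m].max()+np.percentile(V[m],3))/2
    P=dpts(c,m); print("depth z max",np.percentile(P[:,2],[50,90,97]))
    for q in(175,195,210): print(q,rect(c,m&(V>q),ztop))
    return m
E
python3 - <<'E'
from m import *
c=dict(np.load("w2.npz")); m=keymeas(c)
hsv=cv2.cvtColor(c["color"],cv2.COLOR_BGR2HSV); print(np.percentile(hsv[...,2][m],[5,25,50,75,95]))
uv=np.array([[333,104],[500,218],[347,440],[185,332],[265,370],[363,240],[278,392],[250,375]])/3.5+[135,49]
P=onplane(c,uv,.05)[:,:2]*1000; print(P.round(1), [np.round(np.degrees(np.arctan2(*(P[a]-P[b])[::-1])),1) for a,b in((0,3),(1,2),(0,1),(3,2))],P[:4].mean(0))
w=c["color"].min(2)>150; v,u=np.nonzero(w); print("fork z", np.percentile(dpts(c,w&(np.hypot(*(np.mgrid[:420,:560]-np.array([129,235])[:,None,None]))<50))[:,2],[10,50,90]))
E
```

```text
depth z max [0.0827656  0.08388964 0.08445112]
175 ((527.0, 235.3), (23.5, 10.4), 76.28, [217, 118, 23, 19, 228])
195 ((526.9, 235.5), (23.0, 9.9), 77.17, [217, 118, 23, 19, 212])
210 ((527.1, 235.8), (22.6, 8.5), 76.23, [217, 119, 22, 17, 181])
[ 97. 182. 217. 221. 223.]
[[577.4 253.2]
 [557.6 191.1]
 [473.2 217. ]
 [492.4 279.2]
 [487.8 249.6]
 [537.8 230.8]
 [482.  243.5]
 [484.7 254. ]] [np.float64(-17.0), np.float64(-17.1), np.float64(72.3), np.float64(72.9)] [525.15070931 235.09124916]
fork z [0.04788741 0.04909541 0.05014609]
```

play_rows([
  [[0,0.27,0.41,0,-0.11],[0,0.27,0.41,0,-0.23],[0,0.27,0.41,0,-0.35],[0,0.27,0.41,0,-0.47],[0,0.27,0.41,0,-0.59],[0,0.27,0.41,0,-0.7],[0,0.27,0.41,0,-0.82],[0,0.27,0.41,0,-0.93]],
])

```text
clock: 4.72
tool_pos: [0.5251, 0.2338, 0.2623]
ee_rot: [0.013, 0.895, -0.446, -0.011]
contact_force: [0.2, -0.1, -1.2]
gripper_width: 0.999
gripper_force: 0.0
```

play_rows([
  [[0,0,0,-0.3,-0.1],[0,0,0,-0.6,-0.2],[0,0,0,-0.9,-0.3],[0,0,0,-0.9,-0.42],[0,0,0,-0.9,-0.42]],
])

```text
clock: 5.35
tool_pos: [0.5247, 0.2352, 0.1274]
ee_rot: [-0.009, -0.703, 0.711, 0.013]
contact_force: [0.4, -0.6, -0.5]
gripper_width: 1.003
gripper_force: 0.0
```

```bash
python3 - <<'E'
from m import *
s=sensors.get_state();print(s["clock"],s["tool_pos"],s["ee_rot"],s["q"],np.degrees(2*np.arctan2(s["ee_rot"][2],s["ee_rot"][1])))
c=capture("wrist");np.savez("w3.npz",**c)
cv2.imwrite("pics/w3.png",c["color"]); print(proj(c,[s["tool_pos"],[.527,.2354,.084]]))
keymeas(c)
E
```

```text
5.35 [0.52466846 0.23519594 0.12744724] [-0.00899356 -0.70263678  0.71137973  0.0126314 ] [-1.32261489  0.78051639  1.26996064  1.8309338  -0.81360633  1.20737305
 -2.93075211] 269.2914818194013
[[272.96519431 270.04708188]
 [267.07221138 237.1353288 ]]
depth z max [0.08262128 0.08359958 0.08395415]
175 ((527.1, 235.0), (23.3, 10.4), 76.29, [256, 218, 24, 37, 601])
195 ((527.1, 235.3), (22.8, 9.7), 76.29, [256, 219, 23, 36, 548])
210 ((527.1, 235.4), (22.6, 8.8), 76.17, [256, 220, 22, 35, 476])
```

View pics/w3.png

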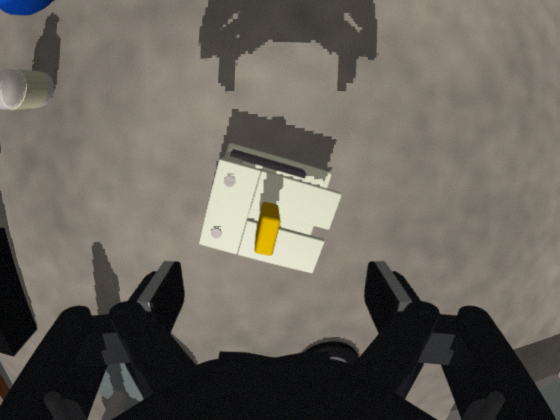

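play_rows([
  [[0,0,0,0.4,0.11],[0,0,0,0.4,0.23],[0,0,0,0.4,0.35],[0,0,0,0.4,0.47],[0,0,0,0.4,0.59],[0,0,0,0.4,0.7],[0,0,0,0.4,0.82],[0,0,0,0.4,0.93]],
])

```text
clock: 6.4
tool_pos: [0.5251, 0.2351, 0.1882]
ee_rot: [0.015, 0.998, -0.057, -0.005]
contact_force: [-0.1, 0.2, -0.3]
gripper_width: 1.004
gripper_force: 0.0
```

play_rows([
  [[0,0,0,0,0.11],[0,0,0,0,0.23],[0,0,0,0,0.35],[0,0,0,0,0.47],[0,0,0,0,0.59],[0,0,0,0,0.7],[0,0,0,0,0.7],[0,0,0,0,0.7]],
])

```text
clock: 7.4
tool_pos: [0.5249, 0.2354, 0.188]
ee_rot: [0.016, 0.883, 0.469, 0.004]
contact_force: [-0.2, -0.3, 0.6]
gripper_width: 1.0
gripper_force: 0.0
```

```bash
cat > s.py <<'E'
from m import *
def st():
    s=sensors.get_state();print(round(float(s["clock"]),2),"pos",s["tool_pos"].round(4) if hasattr(s["tool_pos"],"round") else s["tool_pos"],"q",np.round(s["q"],2)); e=np.array(s["ee_rot"])
    from scipy.spatial.transform import Rotation as R
    M=R.from_quat(np.r_[e[1:],e[0]]).as_matrix(); print("yaw_x",np.degrees(np.arctan2(M[1,0],M[0,0])),"tilt z",M[:,2].round(4),"F",np.round(s["contact_force"],1),"T",np.round(s["ft_torque"],2),"w",s["gripper_width"],"gf",s["gripper_force"])
    return s
E
python3 -c "from s import *;st()"
```

```text
7.4 pos [0.5249 0.2354 0.188 ] q [-1.1   0.38  0.74  1.79 -0.25  1.07 -0.86]
yaw_x 56.00128709801084 tilt z [ 0.0229 -0.0248 -0.9994] F [-0.2 -0.3  0.6] T [ 0.01  0.03 -0.  ] w 0.9997089342481331 gf 0.0
```

play_rows([
  [[0,0.014,0,-0.2,0.11],[0,0.014,0,-0.4,0.22],[0,0.014,0,-0.4,0.22],[0,0.014,0,-0.4,0.22]],
])

```text
clock: 7.9
tool_pos: [0.5276, 0.2359, 0.1286]
ee_rot: [0.016, 0.789, 0.614, 0.007]
contact_force: [-0.3, 0.0, 1.0]
gripper_width: 0.998
gripper_force: 0.0
```

```bash
python3 - <<'E'
from s import *
st(); c=capture("wrist"); keymeas(c); cv2.imwrite("pics/w4.png",c["color"])
E
```

```text
7.9 pos [0.5276 0.2359 0.1286] q [-1.    0.42  0.63  1.85 -0.27  0.93 -0.51]
yaw_x 75.77972879816453 tilt z [ 0.0311 -0.016  -0.9994] F [-0.3  0.   1. ] T [0.05 0.08 0.01] w 0.997758648752372 gf 0.0
depth z max [0.08278327 0.08379239 0.08413665]
175 ((527.0, 236.9), (24.6, 10.2), 76.1, [262, 212, 18, 38, 636])
195 ((526.9, 236.7), (23.8, 9.0), 76.03, [263, 213, 16, 37, 533])
210 ((528.9, 243.4), (9.7, 8.4), 75.18, [264, 213, 15, 16, 114])
```

play_rows([
  [[0,0,0,-0.16,0],[0,0,0,-0.32,0],[0,0,0,-0.48,0],[0,0,0,-0.48,0],[0.5,0,0,-0.48,0],[0.8,0,0,-0.48,0],[1,0,0,-0.48,0],[1,0,0,-0.48,0]],
], grip_force=40)

```text
clock: 8.95
tool_pos: [0.5269, 0.236, 0.056]
ee_rot: [0.016, 0.788, 0.615, 0.007]
contact_force: [0.6, -0.7, 0.1]
gripper_width: 0.144
gripper_force: 0.7
```

play_rows([
  [[1,0,0,0,0],[1,0,0,0,0],[1,0,0,0,0]],
], grip_force=60)

```text
clock: 9.32
tool_pos: [0.5268, 0.236, 0.0561]
ee_rot: [0.015, 0.788, 0.615, 0.007]
contact_force: [-1.8, -0.5, 5.9]
gripper_width: 0.131
gripper_force: 60.8
```

```bash
python3 - <<'E'
from s import *
st(); c=capture("wrist"); cv2.imwrite("pics/w5.png",cv2.resize(c["color"][130:370,130:450],(800,600)))
E
```

```text
9.32 pos [0.5268 0.236  0.0561] q [-0.95  0.52  0.57  1.91 -0.35  0.8  -0.45]
yaw_x 75.96590564970917 tilt z [ 0.0296 -0.0158 -0.9994] F [-1.8 -0.5  5.9] T [ 0.01  0.38 -0.04] w 0.13093767233872214 gf 60.81117510795593
```

View pics/w5.png

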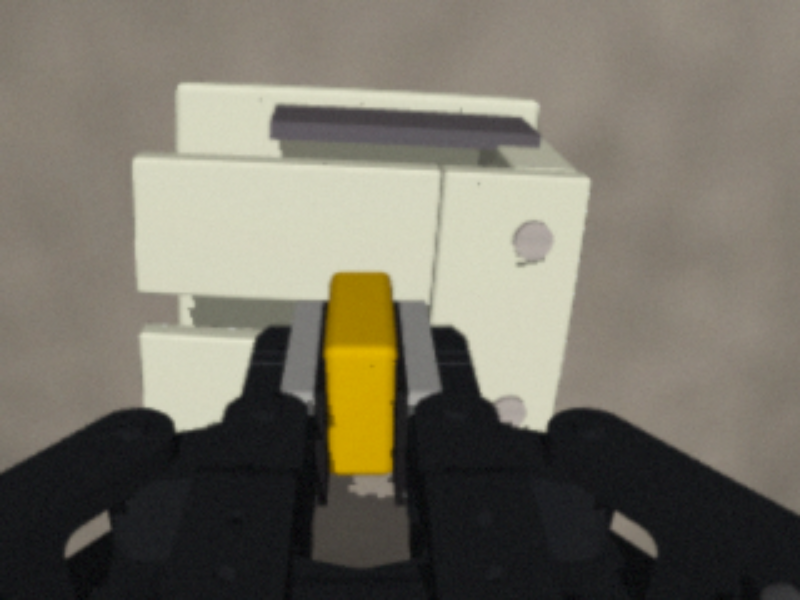

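play_rows([
  [[1,0,0,0.013,0],[1,-0.076,0.023,0.013,0],[1,-0.153,0.047,0.013,0],[1,-0.23,0.07,0.013,0],[1,-0.306,0.094,0.013,0],[1,-0.382,0.117,0.013,0],[1,-0.46,0.14,0.013,0],[1,-0.46,0.14,0.013,0]],
])

```text
clock: 10.38
tool_pos: [0.4565, 0.2574, 0.0575]
ee_rot: [0.015, 0.788, 0.616, 0.006]
contact_force: [-0.3, -1.1, -0.9]
gripper_width: 0.131
gripper_force: 60.1
```

play_rows([
  [[1,0,0,0.2,0],[1,0,0,0.5,0],[1,0,0,0.5,0]],
])

```text
clock: 10.75
tool_pos: [0.4608, 0.2579, 0.1359]
ee_rot: [0.016, 0.788, 0.615, 0.011]
contact_force: [-0.4, 0.3, -1.0]
gripper_width: 0.132
gripper_force: 60.1
```

```bash
python3 - <<'E'
from s import *
st(); c=capture("wrist"); print(keymeas.__name__); a=c["color"][130:370,130:450]
d=capture("scene"); 
s=sensors.get_state()["tool_pos"]
E=np.array(d["extrinsics"]); p=E[:3,:3]@s+E[:3,3]; f=210/np.tan(np.radians(d["fov_y"])/2); u,v=int(p[0]/p[2]*f+d["cx"]),int(p[1]/p[2]*f+d["cy"])
b=d["color"][v-45:v+75,u-60:u+60]
cv2.imwrite("pics/w6.png",np.hstack([cv2.resize(a,(440,330)),cv2.resize(b,(330,330))]))
E
```

```text
10.75 pos [0.4608 0.2579 0.1359] q [-1.16  0.32  0.66  1.97 -0.22  0.9  -0.64]
yaw_x 75.91977700239971 tilt z [ 0.0359 -0.0115 -0.9993] F [-0.4  0.3 -1. ] T [0.08 0.04 0.03] w 0.13157965510220404 gf 60.129854679107666
keymeas
```

View pics/w6.png

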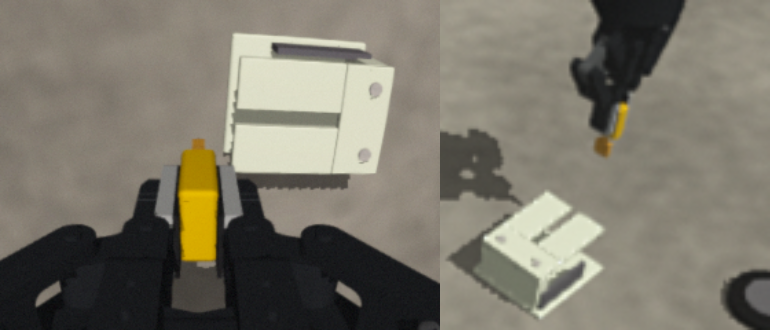

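play_rows([
  [[1,0.1,-0.2,0.3,0.07],[1,0.26,-0.6,0.3,0.14],[1,0.26,-0.99,0.3,0.21],[1,0.26,-0.99,0.3,0.284]],
])

```text
clock: 11.35
tool_pos: [0.4959, 0.1016, 0.1764]
ee_rot: [0.014, 0.635, 0.772, 0.008]
contact_force: [0.5, 0.9, -0.3]
gripper_width: 0.123
gripper_force: 60.1
```

play_rows([
  [[1,0.26,-0.99,0,0],[1,0.26,-0.99,0,0],[1,0.26,-0.99,0,0]],
])

```text
clock: 11.72
tool_pos: [0.5349, -0.0448, 0.1764]
ee_rot: [0.014, 0.635, 0.773, 0.008]
contact_force: [0.4, 0.5, -0.8]
gripper_width: 0.129
gripper_force: 60.1
```

play_rows([
  [[1,0.26,-0.99,-0.2,0],[1,0.26,-0.99,-0.2,0],[1,0.26,-0.99,-0.2,0],[1,0.26,-0.99,-0.2,0],[1,0.26,-0.99,-0.2,0]],
])

```text
clock: 12.35
tool_pos: [0.574, -0.1876, 0.1463]
ee_rot: [0.012, 0.632, 0.775, 0.01]
contact_force: [-0.2, 0.3, -0.2]
gripper_width: 0.13
gripper_force: 60.1
```

```bash
python3 - <<'E'
from s import *
s=st(); c=capture("wrist"); np.savez("w7.npz",**c); T=np.array(s["tool_pos"])
hsv=cv2.cvtColor(c["color"],cv2.COLOR_BGR2HSV); m=(hsv[...,0]>15)&(hsv[...,0]<35)&(hsv[...,1]>180)&(hsv[...,2]>195)
r=rect(c,m,T[2]+.028); print("head",r,"rel",np.round(np.array(r[0])-T[:2]*1000,1))
print("lock px",proj(c,[[.5676,-.1383,.058]]),"tcp px",proj(c,[T]))
cv2.imwrite("pics/w7.png",c["color"])
cv2.imwrite("pics/w7b.png",np.hstack([cv2.resize(c["color"][:380,100:480],(400,400)),cv2.resize(rectify(c,.5676,-.1383,.058,.03,ang=np.radians(11.6)),(400,400))]))
E
```

```text
12.35 pos [ 0.574  -0.1876  0.1463] q [-0.28  0.46  0.71  1.78 -0.37  0.99  0.77]
yaw_x 101.55068426841737 tilt z [ 3.130e-02 -7.000e-04 -9.995e-01] F [-0.2  0.3 -0.2] T [ 0.04  0.02 -0.08] w 0.1302990425776561 gf 60.12043118476868
head ((572.2, -185.6), (10.2, 24.3), 12.4, [261, 267, 27, 51, 894]) rel [-1.8  2. ]
lock px [[276.45002354 143.92646665]] tcp px [[275.47402046 266.34481583]]
```

View pics/w7b.png

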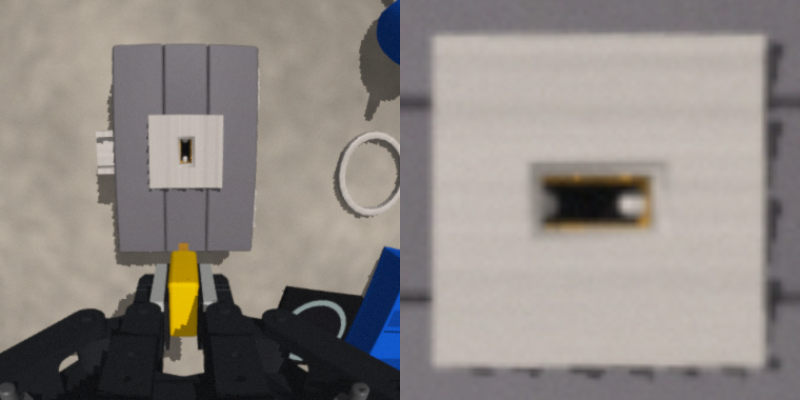

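```bash
python3 - <<'E'
from s import *
c=dict(np.load("w7.npz")); T=np.array([.574,-.1876,.1463])
a=c["color"][220:345,245:305]; cv2.imwrite("pics/w8.png",cv2.resize(a,(288,600),interpolation=cv2.INTER_NEAREST))
tx=np.array([np.cos(np.radians(101.55)),np.sin(np.radians(101.55)),0]);ty=np.array([tx[1],-tx[0],0]); tz=np.array([.0313,-.0007,-.9995])
for oy in(0,1.5):
  for name,pts in(("tip",[(x,7,32) for x in(-2.5,0,2.5)]),("tip-",[(0,-7,32)]),("headtopF",[(x,13,-28) for x in(-6,0,6)]),("headtopB",[(x,-13,-28) for x in(-6,0,6)]),("headbotF",[(x,13,6) for x in(-6,0,6)])):
    P=np.array([T+(ty*x+tx*(y+oy)+tz*z)/1000 for x,y,z in pts]); print(oy,name,((proj(c,P)-[245,220])*4.8).round(0).tolist())
E
```

```text
0 tip [[124.0, 47.0], [145.0, 47.0], [166.0, 47.0]]
0 tip- [[145.0, 154.0]]
0 headtopF [[74.0, 238.0], [147.0, 238.0], [220.0, 236.0]]
0 headtopB [[79.0, 491.0], [146.0, 490.0], [213.0, 488.0]]
0 headbotF [[87.0, 83.0], [146.0, 82.0], [205.0, 82.0]]
1.5 tip [[124.0, 35.0], [145.0, 35.0], [166.0, 35.0]]
1.5 tip- [[145.0, 143.0]]
1.5 headtopF [[73.0, 222.0], [147.0, 221.0], [221.0, 220.0]]
1.5 headtopB [[79.0, 478.0], [146.0, 477.0], [214.0, 475.0]]
1.5 headbotF [[87.0, 69.0], [146.0, 69.0], [205.0, 68.0]]
```

View pics/w8.png

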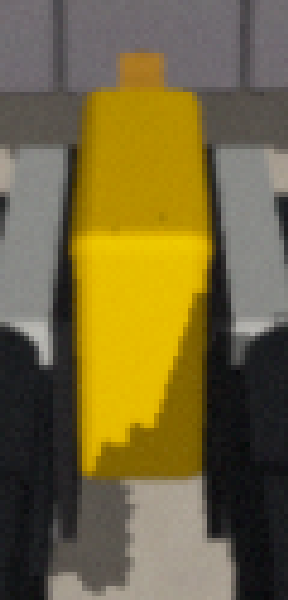

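play_rows([
  [[1,-0.047,0.331,0,0],[1,-0.047,0.331,-0.15,0],[1,-0.047,0.331,-0.3,0],[1,-0.047,0.331,-0.3,0],[1,-0.047,0.331,-0.3,0]],
])

```text
clock: 13.02
tool_pos: [0.5682, -0.1384, 0.1034]
ee_rot: [0.014, 0.632, 0.775, 0.01]
contact_force: [0.5, -0.4, -1.0]
gripper_width: 0.131
gripper_force: 60.1
```

```bash
python3 - <<'E'
from s import *
s=st();c=capture("wrist"); cv2.imwrite("pics/w9.png",cv2.resize(c["color"][160:300,190:360],(728,600),interpolation=cv2.INTER_CUBIC)); np.savez("w9.npz",**c)
T=np.array(s["tool_pos"]); print("keyhole corners crop",((proj(c,[[.5676+.98*x-.2*y,-.1383+.2*x+.98*y,.058] for x,y in((-.004,.0085),(.004,.0085),(0,0))])-[190,160])*4.28).round(0).tolist())
E
```

```text
13.03 pos [ 0.5682 -0.1384  0.1034] q [-0.35  0.48  0.68  1.87 -0.39  0.89  0.71]
yaw_x 101.58807876715396 tilt z [ 0.0349 -0.0018 -0.9994] F [ 0.5 -0.4 -1. ] T [-0.03  0.05  0.03] w 0.13060127490533696 gf 60.10832905769348
keyhole corners crop [[322.0, 252.0], [379.0, 251.0], [350.0, 307.0]]
```

View pics/w9.png

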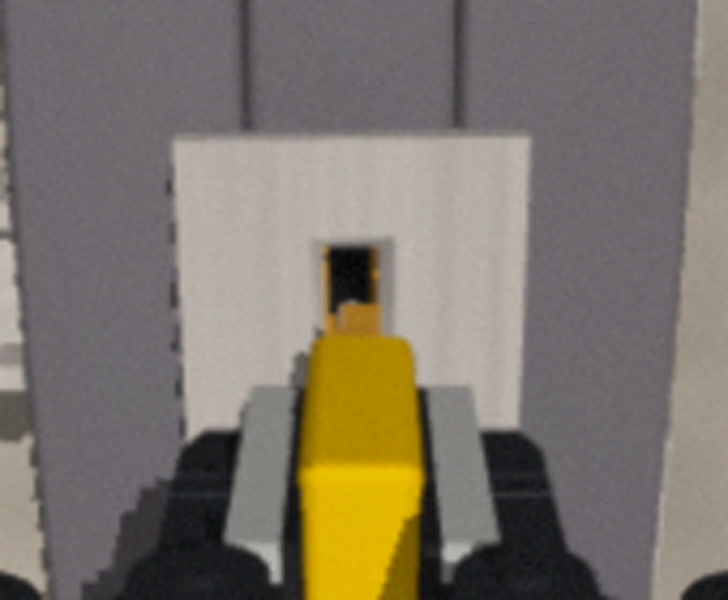

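play_rows([
  [[1,-0.009,0.003,0,0],[1,-0.009,0.003,-0.03,0],[1,-0.009,0.003,-0.06,0],[1,-0.009,0.003,-0.08,0],[1,-0.009,0.003,-0.1,0],[1,-0.009,0.003,-0.1,0]],
])

```text
clock: 13.82
tool_pos: [0.5661, -0.1386, 0.0872]
ee_rot: [0.013, 0.632, 0.774, 0.01]
contact_force: [0.5, -0.2, -0.4]
gripper_width: 0.134
gripper_force: 60.1
```

play_rows([
  [[1,0,0,-0.02,0],[1,0,0,-0.04,0],[1,0,0,-0.055,0],[1,0,0,-0.055,0]],
])

```text
clock: 14.32
tool_pos: [0.5665, -0.1385, 0.0792]
ee_rot: [0.014, 0.632, 0.774, 0.01]
contact_force: [1.6, -0.0, -0.5]
gripper_width: 0.128
gripper_force: 60.2
```

```bash
python3 -c "
from s import *
st()"
```

```text
14.32 pos [ 0.5665 -0.1385  0.0792] q [-0.34  0.51  0.66  1.89 -0.42  0.85  0.73]
yaw_x 101.53051804145659 tilt z [ 0.0339 -0.0019 -0.9994] F [ 1.6 -0.  -0.5] T [ 0.02 -0.15  0.01] w 0.12840857721258744 gf 60.15099585056305
```

play_rows([
  [[1,0.003,0,-0.013,0],[1,0.003,0,-0.02,0],[1,0.003,0,-0.027,0],[1,0.003,0,-0.027,0]],
])

```text
clock: 14.82
tool_pos: [0.5669, -0.1388, 0.0762]
ee_rot: [0.014, 0.632, 0.774, 0.01]
contact_force: [-2.0, 0.5, 6.4]
gripper_width: 0.13
gripper_force: 61.3
```

play_rows([
  [[1,0,0,-0.008,0],[1,-0.002,0.01,-0.008,0],[1,-0.002,0.01,-0.008,0.02],[1,0.002,-0.01,-0.008,0],[1,0.002,-0.01,-0.008,-0.02],[1,-0.002,0.01,-0.008,0],[1,0.002,-0.01,-0.008,0],[1,0,0,-0.008,0]],
])

```text
clock: 15.82
tool_pos: [0.5683, -0.1384, 0.0753]
ee_rot: [0.015, 0.632, 0.774, 0.011]
contact_force: [2.4, 0.8, 4.4]
gripper_width: 0.125
gripper_force: 60.7
```

play_rows([
  [[1,0,0,-0.01,0],[1,-0.003,0.013,-0.012,0],[1,-0.003,0.013,-0.014,0.02],[1,0.003,-0.013,-0.016,0],[1,0.003,-0.013,-0.018,-0.02],[1,-0.003,0.013,-0.02,0],[1,0.003,-0.013,-0.02,0],[1,0,0,-0.02,0]],
])

```text
clock: 16.82
tool_pos: [0.5686, -0.1389, 0.0738]
ee_rot: [0.015, 0.632, 0.774, 0.011]
contact_force: [-2.2, -0.2, 14.8]
gripper_width: 0.124
gripper_force: 62.5
```

play_rows([
  [[1,-0.003,0.015,0,0],[1,-0.003,0.015,-0.003,0.03],[1,0.003,-0.015,-0.003,0],[1,0.003,-0.015,-0.003,-0.03],[1,-0.003,0.015,-0.003,0],[1,-0.003,0.015,-0.003,0.03],[1,0.003,-0.015,-0.003,-0.03],[1,0,0,-0.003,0]],
])

```text
clock: 17.82
tool_pos: [0.5669, -0.1389, 0.0704]
ee_rot: [0.014, 0.63, 0.776, 0.009]
contact_force: [2.5, -1.4, -1.4]
gripper_width: 0.128
gripper_force: 60.0
```

```bash
python3 - <<'E'
from s import *
s=st();c=capture("wrist"); cv2.imwrite("pics/w10.png",cv2.resize(c["color"][160:350,190:360],(537,600),interpolation=cv2.INTER_CUBIC)); np.savez("w10.npz",**c)
for i in range(3): capture("wrist"); s=sensors.get_state(); print(np.round(s["tool_pos"],4),np.round(s["contact_force"],1))
E
```

```text
17.82 pos [ 0.5669 -0.1389  0.0704] q [-0.33  0.52  0.65  1.89 -0.43  0.83  0.75]
yaw_x 101.819777465983 tilt z [ 0.0342 -0.0033 -0.9994] F [ 2.5 -1.4 -1.4] T [-0.44 -0.5  -0.07] w 0.12751243206758164 gf 59.951117634773254
[ 0.5669 -0.1389  0.0705] [ 2.9 -1.2 -3. ]
[ 0.5669 -0.1389  0.0705] [ 2.3 -0.5 -2.9]
[ 0.5669 -0.139   0.0705] [ 2.5 -0.5 -2.4]
```

View pics/w10.png

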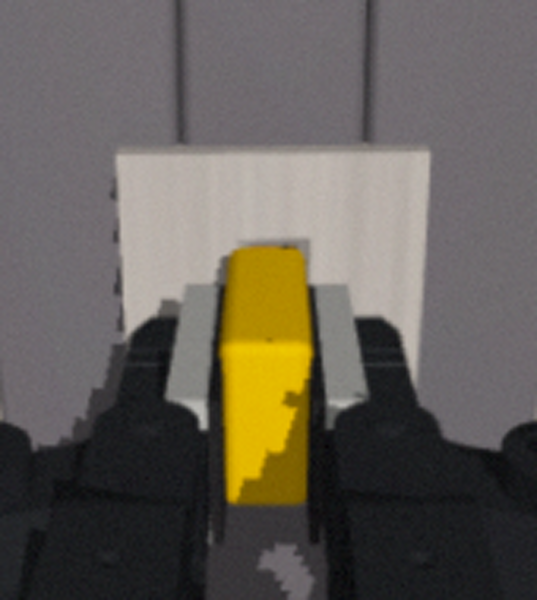

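play_rows([
  [[1,0,0,-0.01,0],[1,0,0,-0.018,0],[1,0,0,-0.026,0],[1,0,0,-0.026,0]],
])

```text
clock: 18.52
tool_pos: [0.5672, -0.1389, 0.0667]
ee_rot: [0.014, 0.632, 0.774, 0.01]
contact_force: [2.8, -0.9, 1.2]
gripper_width: 0.125
gripper_force: 60.3
```

```bash
cat > kz.py <<'E'
from s import *
s=st();c=capture("wrist"); T=np.array(s["tool_pos"]); np.savez("last.npz",**c)
hsv=cv2.cvtColor(c["color"],cv2.COLOR_BGR2HSV); m=(hsv[...,0]>15)&(hsv[...,0]<35)&(hsv[...,1]>180); m[:, :200]=0; m[:,350:]=0
P=dpts(c,m); print("head top z by depth",np.percentile(P[:,2],[50,80,90,95]), "-tcp",np.percentile(P[:,2],95)-T[2])
E
python3 kz.py; python3 - <<'E'
from s import *
for n,T in(("w7",.1463),("w10",.0704)):
    c=dict(np.load(n+".npz")); hsv=cv2.cvtColor(c["color"],cv2.COLOR_BGR2HSV); m=(hsv[...,0]>15)&(hsv[...,0]<35)&(hsv[...,1]>180); m[:, :200]=0; m[:,350:]=0
    print(n,np.percentile(dpts(c,m)[:,2],[50,80,90,95])-T)
E
```

```text
18.52 pos [ 0.5672 -0.1389  0.0667] q [-0.33  0.53  0.65  1.9  -0.43  0.82  0.75]
yaw_x 101.52554716922846 tilt z [ 0.0347 -0.0026 -0.9994] F [ 2.8 -0.9  1.2] T [-0.29 -0.55 -0.01] w 0.1254202824068157 gf 60.31858026981354
head top z by depth [0.09329529 0.09408123 0.09438895 0.0946607 ] -tcp 0.027941249761626
w7 [0.02643502 0.0272892  0.02760319 0.02790177]
w10 [0.02655015 0.02731554 0.02763138 0.0279051 ]
```

play_rows([
  [[1,0,0,-0.006,0],[1,0,0,-0.012,0],[1,0,0,-0.012,0],[1,0,0,-0.012,0]],
])

```text
clock: 19.08
tool_pos: [0.5672, -0.1389, 0.0656]
ee_rot: [0.014, 0.632, 0.774, 0.01]
contact_force: [1.5, -0.5, 6.6]
gripper_width: 0.129
gripper_force: 61.4
```

```bash
python3 kz.py
```

```text
19.07 pos [ 0.5672 -0.1389  0.0656] q [-0.32  0.53  0.64  1.9  -0.44  0.82  0.75]
yaw_x 101.51695832265553 tilt z [ 0.0348 -0.0021 -0.9994] F [ 1.5 -0.5  6.6] T [-0.24 -0.32 -0.01] w 0.12906422076846108 gf 61.3739812374115
head top z by depth [0.09215138 0.09295669 0.0932359  0.09353386] -tcp 0.02793227372771459
```

play_rows([
  [[1,0.001,0,0,-0.1],[1,0.002,0.001,0,-0.2],[1,0.003,0.002,0,-0.3],[1,0.003,0.003,0,-0.4],[1,0.004,0.004,0,-0.5],[1,0.004,0.004,0,-0.5]],
], grip_force=80)

```text
clock: 19.88
tool_pos: [0.5668, -0.1381, 0.0656]
ee_rot: [0.016, 0.881, 0.473, 0.003]
contact_force: [-1.8, -0.9, 9.6]
gripper_width: 0.121
gripper_force: 80.9
```

```bash
python3 kz.py
```

```text
19.88 pos [ 0.5668 -0.1381  0.0656] q [-0.48  0.61  0.86  1.89 -0.58  0.87  0.07]
yaw_x 56.48110936549486 tilt z [ 0.021  -0.025  -0.9995] F [-1.8 -0.9  9.6] T [-0.02  0.24 -0.01] w 0.1209914728900071 gf 80.87883710861206
head top z by depth [0.09217757 0.09299739 0.09336318 0.09360851] -tcp 0.02802324658886124
```

play_rows([
  [[1,0.002,0.001,0,-0.1],[1,0.003,0.001,0,-0.2],[1,0.004,0.002,0,-0.3],[1,0.005,0.002,0,-0.4],[1,0.005,0.002,0,-0.5],[1,0.005,0.002,0,-0.6],[1,0.005,0.002,0,-0.63],[1,0.005,0.002,0,-0.63]],
])

```text
clock: 20.92
tool_pos: [0.5669, -0.1367, 0.0656]
ee_rot: [0.015, 1.0, -0.001, -0.006]
contact_force: [-2.2, 2.9, 12.8]
gripper_width: 0.123
gripper_force: 81.3
```

```bash
python3 kz.py; python3 - <<'E'
from s import *
c=dict(np.load("last.npz")); hsv=cv2.cvtColor(c["color"],cv2.COLOR_BGR2HSV); m=(hsv[...,0]>15)&(hsv[...,0]<35)&(hsv[...,1]>180)&(hsv[...,2]>195)
print(rect(c,m,.094))
cv2.imwrite("pics/w11.png",cv2.resize(c["color"][100:400,130:430],(600,600)))
E
```

```text
20.93 pos [ 0.5669 -0.1367  0.0656] q [-0.61  0.77  1.09  1.87 -0.77  1.01 -0.76]
yaw_x -0.16789254902873985 tilt z [-0.0117 -0.0295 -0.9995] F [-2.2  2.9 12.8] T [0.54 0.62 0.11] w 0.12344216684218991 gf 81.25337719917297
head top z by depth [0.09216779 0.09296865 0.09330505 0.09359566] -tcp 0.028015912571577734
((579.8, -136.3), (9.8, 2.7), 88.71, [260, 269, 26, 7, 148])
```

View pics/w11.png

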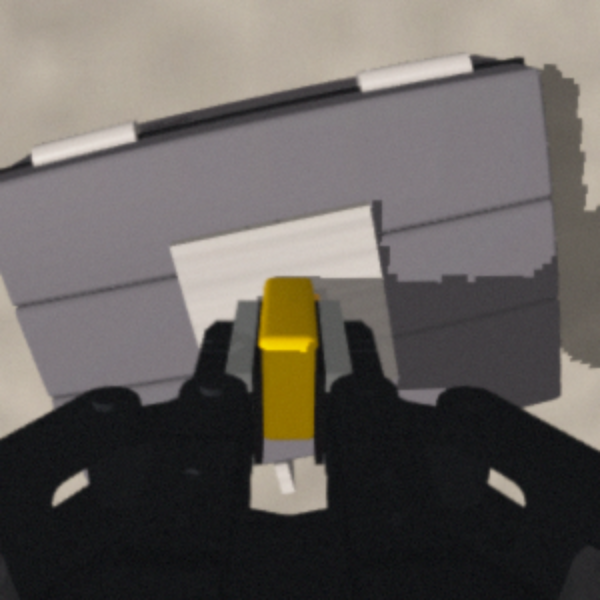

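play_rows([
  [[1,0,-0.005,0,-0.02],[1,0,-0.005,0,-0.03],[1,0,-0.005,0,-0.03],[1,0,-0.005,0,-0.03]],
])

```text
clock: 21.48
tool_pos: [0.5669, -0.1367, 0.0656]
ee_rot: [0.014, 1.0, -0.024, -0.006]
contact_force: [-2.6, 3.7, 13.0]
gripper_width: 0.123
gripper_force: 81.2
```

```bash
python3 kz.py; python3 - <<'E'
from s import *
c=dict(np.load("last.npz")); hsv=cv2.cvtColor(c["color"],cv2.COLOR_BGR2HSV); m=(hsv[...,0]>15)&(hsv[...,0]<35)&(hsv[...,1]>180); m[:,:200]=0
# head top-face side edges: rows of the top face, ends of each row on plane z=.0935
L=[];R=[]
for v in range(274,316,2):
    u=np.nonzero(m[v])[0]
    if len(u)>10: p=onplane(c,[[u[0],v],[u[-1],v]],.0935); L.append(p[0,:2]);R.append(p[1,:2])
for e in(L,R): e=np.array(e); k=np.polyfit(e[:,0],e[:,1],1); print("edge angle",np.degrees(np.arctan(k[0])))
print(((np.array(L)+R)/2).mean(0))
E
```

```text
21.48 pos [ 0.5669 -0.1367  0.0656] q [-0.61  0.78  1.1   1.87 -0.78  1.02 -0.79]
yaw_x -2.8018964942002533 tilt z [-0.0133 -0.0275 -0.9995] F [-2.6  3.7 13. ] T [0.88 0.65 0.29] w 0.1233359454115302 gf 81.17798209190369
head top z by depth [0.09215584 0.09299162 0.09332392 0.09362339] -tcp 0.02804705884739714
edge angle -3.3019678066860125
edge angle -3.025504013372871
[ 0.56902645 -0.13700184]
```

```bash
python3 -c "
from bench import ticket
print(ticket.finish_job())"
```

```text
the job is handed in; nothing more can be done
None
```

The key went into the lock past both pins and down onto the floor of the keyway. It is now turned about 104° clockwise against the stop and still gripped at about 81 N; I handed the job in at 21.5 s, with no verdict returned.

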